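# Sort finished press parts into the toolbox and its lift-out tray

### The arm

A 6-joint arm with a two-finger parallel gripper is mounted at the origin on the work surface. World frame = base frame: x ahead of the robot, y to its left, z up, the work surface at z = 0. Lengths are in m, angles in rad, forces in N, time in s.
With the tool pointing down it reaches from about 0.3 to 0.775 m from the base axis. Payload 14.6 kg.
Tool frame: the origin (TCP) lies on the centre line of the jaws, within the pads' length; the fingertips stand 19 mm ahead of it and the grasp point (between the pads) is the TCP; z points along the fingers, y is the line along which they close (so a half turn about z gives the same grasp; the last joint's range is limited). The gripper opens to 94 mm and grips with 3 to 60 N. Pads are 16 mm wide; open, the fingers measure 119 mm over their backs; the gripper's body (75 mm by 177 mm) begins 78 mm behind the grasp point.
Start: joints at [1.145, 0.3, 1.521, -0, 1.321, -0.067], TCP at [0.193, 0.515, 0.224] pointing down, gripper open.
Joint ranges: [-3.03, 3.03], [-0.79, 2.21], [0.23, 2.52], [-1.04, 4.18], [0, 3.07], [-2.55, 2.55]. Speed limits (rad/s): [2.22, 2.22, 2.57, 3.14, 3.14, 3.14].

### API

Orientations are given as [roll, pitch, yaw] about the fixed x, y, z axes, in that order (R = Rz(yaw) Ry(pitch) Rx(roll)).
In Python, from station import get_obs, camera, workorder gives the robot as it stands.
- The arm moves only by the tool play_rows, never from a script. Its argument "motion" is a list that holds one entry, the list of rows, each a list of 7 numbers: the shift along the tool's x, y, z as a fraction of full scale, then the turn, a rotation vector about the tool's x, y, z as a fraction of full scale, then the opening, from -1 (shut) to 1 (fully open). In form: [[[x, y, z, ax, ay, az, grip], ...]]. A call has 1 to 10 rows; each row is the pose to reach, as a shift and turn from the pose commanded when the call began, along the tool's axes at that moment, turning the shorter way round; what a row does not reach only later rows make up. Full scale, the value 1, is 0.25 m for a shift and 2 pi rad for a turn. A row lasts 1/10 s, in which the tool goes at most 50 mm and 8.59 degrees, less where a joint would pass 70% of its speed; a pose out of reach is approached as far as the arm can. A call with a number of a shift or a turn outside -1 to 1 is refused whole. A call with a gripper value outside its range is refused whole. The fingers move at their own pace and stop on an object; "grip_force" is the grip in N (left out, the last holds). Time passes only in rows, so rows that repeat a pose let the fingers close. It gives the time, the measured TCP pose, the force, the opening and the grip force at its end, in the units of the state.
- get_obs(): the state, without advancing time (a new reading comes with each control period).
- camera(name): name is "scene" or "top" or "wrist"; returns a dict with "frame" (420x560x3 uint8, red, green, blue), "z_map" (420x560 float32, m along the optical axis (not along the pixel's ray), 0 where there is no reading), "camera_matrix" (3x3 intrinsics, pixels), "D" ([k1, k2, p1, p2, k3] as OpenCV has them; the pictures are not rectified), "T" (4x4, takes a point from camera to world coordinates); the wrist camera has in their place "T_tool_cam" (4x4, takes a point from camera to tool coordinates, whose origin is the TCP and whose axes are the flange's). Camera axes: x right, y up, looking along -z (the intrinsics and any distortion apply to the point x, -y, -z); pixel columns grow to the right and rows downward; lengths in m; the calibration is good to about 2 mm. A picture is of the moment at which its call begins: read the wrist's pose just before it.
- workorder.hand_in(): hands the job in; it is judged then, once.
The state is a dict: "time_s": time; "qpos": joint angles; "joint_vel": joint speeds; "tau": joint torques, N m; "ee_pos": TCP position; "eef_rot": TCP orientation; "force": force on the tool from outside, world axes, zero at the start; "moment": the same for the moment, N m; "grip_width": finger opening in m; "grip_force": force on a finger pad.
Only numpy, scipy, OpenCV 4.12 (cv2) and the standard library are available. Lean on these libraries where they do the work, as an engineer would, in place of code of your own. Each camera call takes 0.05 s, during which the arm holds its last target. There are 200 camera calls.

### The job

Lift the tote tray out of the toolbox by its handle and set it down gently on the platform of the scissor jack, whose height you must find by feel or by eye. Then take the three aluminium parts off the sloping rack, reaching in at a slant under the clear shield, and sort them by shape: the two round stepped spindles into the emptied toolbox, the square block into the tote tray. Drop nothing, do not strike the shield and leave the other things where they are.

Things in the scene. Friction and masses are not known exactly. Their poses are not given: they have to be found in the camera images.
- toolbox: Green open toolbox, fixed, 306 (its x) x 176 (its y) x 75 mm high, walls and floor 5 mm. Origin: centre of its underside on the bench, z up. Ledges inside its x ends, 38 mm above the bench, carry the tote tray at the start; between them the floor is 268 (x) by 166 mm (y). Left or right of the rack.
- tote: Grey open tote tray, 0.4 kg, 280 (its x) x 150 (its y) x 32 mm high, walls 4 mm and floor 4 mm. Origin: centre of its underside, z up. Its handle is a round steel bar 12 mm thick along its y across the middle (x = 0), bar axis 46 mm above the origin, on uprights at y = +-68 mm. It starts in the toolbox, underside 38 mm above the bench, 8 mm of play all round.
- jack: Scissor jack, fixed. Origin: centre of its base on the bench, z up. Its steel platform, 200 (x) x 140 mm (y), is centred over the origin; the platform's top stands anywhere from 60 to 105 mm above the bench, differs each time, and this height is NOT reported. It holds its height but is sprung: it gives about 1 mm per 4 N.
- rack: Fixed sloping rack, 300 mm wide. Origin: at bench height under the slope's centre, z up. The slope rises at 35 degrees towards its +x (the robot's right), 76 mm high at the origin. Bays at y = -84, 0, 84 mm hold one part each, lying up the slope, lower end on a 22 mm lip, the lowest 30 mm between cheeks 20 mm high, 41 mm apart: grip it above the cheeks.
- shield: Clear acrylic splash shield, part of the rack: a level plate 40 (x) x 290 (y) x 6 mm; origin at its centre, 283 mm above the bench over the slope. A hand coming straight down hits it: come in square to the slope (tool tilted about 35 degrees, leaning to the slope's low side).
- spindle_a: Round stepped aluminium spindle, 0.28 kg or so, 110 mm long: diameter 36 mm from x = -55 to +35 mm, nose of diameter 22 mm from +35 to +55 mm. Origin: centre of its length on its axis; x along the axis to the nose. It starts in any of the rack's bays, nose up the slope, axis 18 mm above the slope.
- spindle_b: Round stepped aluminium spindle, 0.28 kg or so, 110 mm long: diameter 36 mm from x = -55 to +35 mm, nose of diameter 22 mm from +35 to +55 mm. Origin: centre of its length on its axis; x along the axis to the nose. It starts in any of the rack's bays, nose up the slope, axis 18 mm above the slope.
- block: Square aluminium block, 0.33 kg or so, 110 x 36 x 36 mm, with two round dark marks on its face. Origin: its centre; x along its length. It starts in any of the rack's bays, lying up the slope, centre 18 mm above the slope.
- wrench: Bystander: open-ended wrench 150 mm long lying right of the rack. Leave alone.
- brush: Bystander: brush 150 mm long lying left of the rack. Leave alone.
- bush: Bystander: brass ring 44 mm across and 30 mm high, on the bench before the rack. Leave alone.
- paste: Bystander: jar 70 mm tall, 60 mm across, on the bench to the rack's far right. Leave alone.

How it is judged:
By the outcome, as a careful person would: the job done as asked, in the order asked, and still so for the second after the job is handed in, with the robot touching nothing.
It also fails if it takes over 72 s, if anything falls off the work surface, if the arm or the gripper's body presses on something with over 40 N, if the wrist force passes 120 N, or if a joint passes its speed limit or range.

## Working session

There is one attempt and no reset: what is moved stays moved. The work goes in short steps, Python scripts to look and compute and a tool call to move; the robot and the scene stay as the last step left them, time stands still between calls to the robot, and variables do not carry over. Pictures are saved under pics/ and viewed, at most 10 in all, crops included, and the job is handed in when it is done.

Besides the shell and the picture viewer there is one more tool, called after "Call:" in YAML: its name, and indented under it one key for each argument. play_rows: Moves the arm, as the interface text tells. Its arguments: {"type":"object","properties":{"motion":{"type":"array"},"grip_force":{"type":"number"}},"required":["motion"]}

```bash
ls; mkdir -p pics; cat > h.py <<'E'
import numpy as np, cv2
from station import get_obs, camera, workorder
from scipy.spatial.transform import Rotation as R
def cloud(c, T=None):
    K=c["camera_matrix"]; z=c["z_map"]; h,w=z.shape
    u,v=np.meshgrid(np.arange(w),np.arange(h))
    p=cv2.undistortPoints(np.stack([u,v],-1).reshape(-1,1,2).astype(np.float64),np.array(K),np.array(c["D"])).reshape(h,w,2)
    P=np.stack([p[...,0]*z,-p[...,1]*z,-z],-1)
    T=np.array(c["T"]) if T is None else T
    W=P@T[:3,:3].T+T[:3,3]; W[z==0]=np.nan
    return W
def save(n,img): cv2.imwrite(f"pics/{n}.png",img[...,::-1])
def Rm(e): return R.from_euler('xyz',e)
def rel(pos,rot,p0=None,r0=None):
    """target pose (world; rot=Rotation) -> row fractions from current pose"""
    o=get_obs()
    p0=np.array(o["ee_pos"]) if p0 is None else np.array(p0)
    r0=Rm(o["eef_rot"]) if r0 is None else r0
    return np.round(np.r_[r0.inv().apply(np.array(pos)-p0)/0.25,(r0.inv()*rot).as_rotvec()/(2*np.pi)],4)
E
python3 - <<'E'
from h import *
o=get_obs(); print(o)
for n in("top","scene"):
    c=camera(n); save(n,c["frame"]); W=cloud(c); np.savez(n,W=W,f=c["frame"],K=c["camera_matrix"],D=c["D"],T=c["T"])
    print(n,np.array(c["T"]).round(3))
E
```

```text
pics
{'time_s': 0.0, 'qpos': array([ 1.14539395e+00,  3.00472912e-01,  1.52158560e+00, -1.81920872e-05,
        1.32068388e+00, -6.66131937e-02]), 'joint_vel': array([-1.64340229e-05,  1.51944224e-03,  4.68620863e-04,  3.94776020e-04,
       -2.05688086e-03,  5.81627140e-05]), 'tau': array([-1.62751392e-03, -5.31807268e+01, -3.52738488e+01,  7.07937218e-02,
        2.43371405e-02, -1.50975757e-04]), 'ee_pos': array([0.19304218, 0.51475392, 0.22388341]), 'eef_rot': array([-3.14044429e+00, -5.89493524e-05,  2.78280795e+00]), 'force': array([ 0.20923925,  0.67128134, -0.1486531 ]), 'moment': array([-0.0022919 ,  0.0028713 , -0.00407862]), 'grip_force': 0.0, 'grip_width': 0.09382836401281562}
top [[ 0.107  0.974 -0.2    0.316]
 [-0.994  0.105 -0.022 -0.005]
 [-0.     0.201  0.979  1.251]
 [ 0.     0.     0.     1.   ]]
scene [[ 0.791 -0.483  0.377  0.968]
 [ 0.612  0.634 -0.472 -0.551]
 [-0.011  0.604  0.797  1.112]
 [ 0.     0.     0.     1.   ]]
```

View pics/top.png

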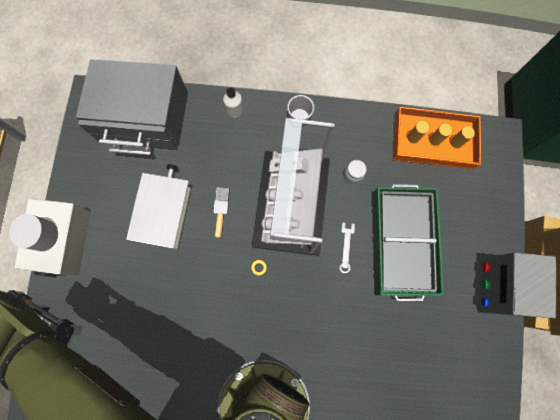

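View pics/scene.png

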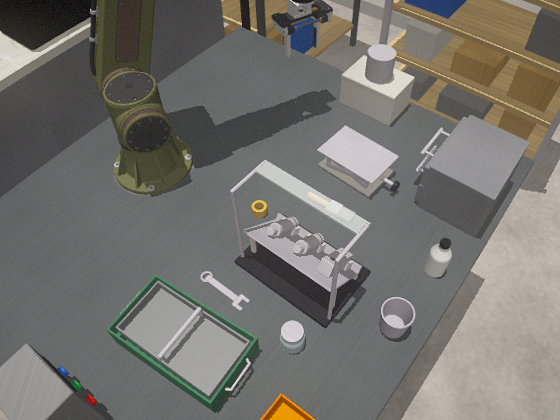

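Top view: toolbox with tote around (408,241), jack platform around (160,210), rack around (290,190) with its shield at (285,165). The scene view shows the block probably in the far bay (340,265).

```bash
python3 - <<'E'
from h import *
t=np.load("top.npz"); s=np.load("scene.npz")
a=cv2.resize(t["f"][115:260,245:335],None,fx=4,fy=4,interpolation=3)
b=cv2.resize(s["f"][190:320,225:380],None,fx=3,fy=3,interpolation=3)
im=np.zeros((max(a.shape[0],b.shape[0]),a.shape[1]+b.shape[1],3),np.uint8); im[:a.shape[0],:a.shape[1]]=a; im[:b.shape[0],a.shape[1]:]=b
save("crop",cv2.resize(im,None,fx=0.95,fy=0.95))
for n,d in(("top",t),("scene",s)):
    f=d["f"]; W=d["W"]; print(n)
    hsv=cv2.cvtColor(f,cv2.COLOR_RGB2HSV)
    # toolbox green rim
    m=((hsv[...,0]>60)&(hsv[...,0]<85)&(hsv[...,1]>110)&(abs(W[...,2]-0.075)<0.008)&(W[...,1]<0)&(W[...,0]<0.75))
    r=cv2.minAreaRect(W[m][:,:2].astype(np.float32)); print("toolbox",m.sum(),r,W[m][:,2].mean())
    c0=np.array(r[0])
    near=np.linalg.norm(W[...,:2]-c0,axis=-1)<0.2
    m=near&(W[...,2]>0.083)&(W[...,2]<0.11)
    r=cv2.minAreaRect(W[m][:,:2].astype(np.float32)); print("handle",m.sum(),r,np.percentile(W[m][:,2],[5,50,95]))
    # tote floor+walls: grey inside
    m=near&(W[...,2]>0.035)&(W[...,2]<0.06)&(hsv[...,1]<70)
    r=cv2.minAreaRect(W[m][:,:2].astype(np.float32)); print("totefloor",m.sum(),r,np.percentile(W[m][:,2],[5,50,95]))
    # jack
    m=(W[...,1]>0.2)&(W[...,1]<0.55)&(W[...,0]>0.35)&(W[...,0]<0.7)&(W[...,2]>0.052)&(W[...,2]<0.115)
    k=cv2.morphologyEx(m.astype(np.uint8),cv2.MORPH_OPEN,np.ones((7,7)))>0
    r=cv2.minAreaRect(W[k][:,:2].astype(np.float32)); print("jack",k.sum(),r,np.percentile(W[k][:,2],[5,50,95]))
    # shield
    m=(abs(W[...,0]-0.5)<0.4)&(abs(W[...,1])<0.3)&(W[...,2]>0.265)&(W[...,2]<0.31)
    if m.sum()>20:
        r=cv2.minAreaRect(W[m][:,:2].astype(np.float32)); print("shield",m.sum(),r,np.percentile(W[m][:,2],[5,50,95]))
    # rack base/ parts above slope
    for z0,z1 in((0.002,0.02),(0.02,0.26)):
        m=(W[...,2]>z0)&(W[...,2]<z1)&(abs(W[...,1]-0.0)<0.16)&(W[...,0]>0.3)&(W[...,0]<0.75)
        k=cv2.morphologyEx(m.astype(np.uint8),cv2.MORPH_OPEN,np.ones((3,3)))
        n_,l,st,ce=cv2.connectedComponentsWithStats(k)
        for i in range(1,n_):
            if st[i,4]>60: print("band",z0,st[i],cv2.minAreaRect(W[l==i][:,:2].astype(np.float32)))
E
```

```text
top
toolbox 460 ((0.5090832710266113, -0.429548054933548), (0.30160677433013916, 0.31688550114631653), 5.326663494110107) 0.073717708314031
handle 328 ((0.4840294122695923, -0.4532131850719452), (0.3271694779396057, 0.07812324166297913), 73.23332977294922) [0.08395159 0.08899047 0.10604077]
totefloor 4861 ((0.5097616314888, -0.43458014726638794), (0.33433622121810913, 0.3280068635940552), 5.8913164138793945) [0.0374614  0.04164249 0.05417326]
jack 3215 ((0.5132676362991333, 0.3629344701766968), (0.14132060110569, 0.20108748972415924), 87.01211547851562) [0.06859962 0.07250905 0.07638822]
shield 2489 ((0.4190687835216522, -0.03337287902832031), (0.119016632437706, 0.6384397149085999), 89.13867950439453) [0.27901696 0.28528621 0.28857023]
band 0.002 [ 252  150   61  104 1186] ((0.5920805335044861, -0.005011670291423798), (0.1767495721578598, 0.29992079734802246), 88.94452667236328)
band 0.002 [314 158  16  80 630] ((0.6152815818786621, -0.10543292760848999), (0.024827564135193825, 0.24471552670001984), 88.98571014404297)
band 0.02 [ 289  131   43  105 2179] ((0.6073536276817322, -0.052
[... 996 characters left out ...]
4282227, -0.03285268694162369), (0.12270548194646835, 0.6420118808746338), 88.78376770019531) [0.27615819 0.2859375  0.28887483]
band 0.002 [ 234  243  137   84 3804] ((0.5960121750831604, -0.015060462057590485), (0.20790156722068787, 0.3037780821323395), 89.05563354492188)
band 0.02 [232 199  12  57 232] ((0.4540359675884247, -0.09113661199808121), (0.010088634677231312, 0.008504764176905155), 46.147430419921875)
band 0.02 [251 200  16  14 140] ((0.3891526460647583, 0.057357147336006165), (0.0424535907804966, 0.045430123805999756), 45.6080322265625)
band 0.02 [ 244  214  116  103 4136] ((0.6007367372512817, -0.01980896294116974), (0.1563090682029724, 0.28518587350845337), 88.79946899414062)
```

View pics/crop.png

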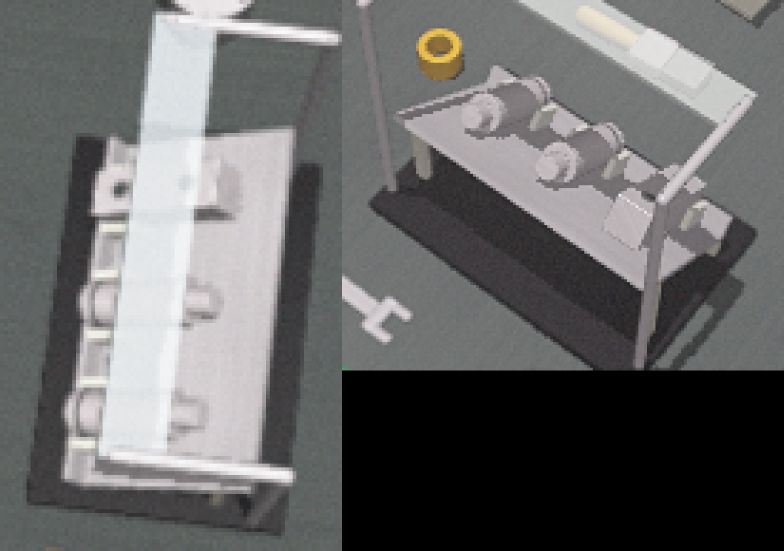

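Block sits in the far bay (large world x), with the spindles in the middle and near bays, noses up the slope (to the right). The shield covers the middle of the slope. I'll refine with connected components and plane fits.

```bash
cat >> h.py <<'E'
def big(m,W,k=3):
    m=cv2.morphologyEx(m.astype(np.uint8),cv2.MORPH_CLOSE,np.ones((k,k)))
    n,l,st,ce=cv2.connectedComponentsWithStats(m); i=1+np.argmax(st[1:,4]); q=W[(l==i)]; return q[~np.isnan(q[:,0])]
def rect(P): 
    r=cv2.minAreaRect(P[:,:2].astype(np.float32)); return np.round(np.r_[r[0],r[1],r[2]],4)
E
python3 - <<'E'
from h import *
for n in("top","scene"):
    d=np.load(n+".npz"); f=d["f"]; W=d["W"]; print(n)
    hsv=cv2.cvtColor(f,cv2.COLOR_RGB2HSV); x,y,z=W[...,0],W[...,1],W[...,2]
    g=(hsv[...,0]>50)&(hsv[...,0]<95)&(hsv[...,1]>110)
    P=big(g&(z>0.066)&(z<.083)&(y<-.2)&(y>-.7)&(x<.8)&(x>.2),W,5); print("box",len(P),rect(P))
    B=rect(P)
    near=(abs(x-B[0])<.17)&(abs(y-B[1])<.05)
    P=big(near&(z>0.079)&(z<.1),W,3); print("handle",len(P),rect(P),np.median(P[:,2])); 
    q=P[:,:2]-P[:,:2].mean(0);print("handle mean",P[:,:2].mean(0),"ang",np.degrees(np.arctan2(*np.linalg.svd(q,full_matrices=False)[2][0][::-1])))
    P=big((abs(x-B[0])<.2)&(abs(y-B[1])<.11)&(z>.033)&(z<.05)&(hsv[...,1]<70),W,3); print("tfloor",rect(P))
    m=(abs(x-.5)<.4)&(abs(y)<.2)&(z>.27)&(z<.3)
    P=big(m,W); print("shield",len(P),rect(P),np.median(P[:,2]))
    m=(z>.06)&(z<.09)&(y>.2)&(y<.5)&(x>.35)&(x<.68)
    P=big(cv2.morphologyEx(m.astype(np.uint8),cv2.MORPH_OPEN,np.ones((5,5))),W,1); print("jack",len(P),rect(P),np.median(P[:,2]),P[:,2].std())
    A=np.c_[P[:,:2],np.ones(len(P))]; print(np.linalg.lstsq(A,P[:,2],rcond=None)[0])
    # slope plane: visible on the high side
    m=(z>.05)&(z<.17)&(x>.44)&(x<.73)&(abs(y)<.16)
    P=W[m]; best=None; rng=np.random.default_rng(0)
    for _ in range(400):
        a=P[rng.choice(len(P),3)]; nn=np.cross(a[1]-a[0],a[2]-a[0]); l=np.linalg.norm(nn)
        if l<1e-5: continue
        nn/=l
        if abs(abs(nn[2])-.82)>.06: continue
        i=abs((P-a[0])@nn)<.003
        if best is None or i.sum()>best.sum(): best=i
    S=P[best]; c=S.mean(0); nn=np.linalg.svd(S-c,full_matrices=False)[2][2]; nn*=np.sign(nn[2])
    print("slope n",nn.round(3),"tilt",np.degrees(np.arccos(nn[2])),"dir",np.degrees(np.arctan2(-nn[1],-nn[0])),best.sum(),len(P))
    print(" z=76mm line point at x=.59: y=",c[1]-(nn[0]*(.59-c[0])+nn[2]*(.076-c[2]))/nn[1], "rect",rect(S))
    # parts above slope
    h=(W-c)@nn
    m=(h>.008)&(h<.045)&(x>.4)&(x<.76)&(abs(y)<.16)&(z<.25)
    n_,l,st,ce=cv2.connectedComponentsWithStats(m.astype(np.uint8))
    for i in range(1,n_):
        if st[i,4]>25: Q=W[l==i]; print("  part",st[i,4],Q.mean(0).round(3),Q.min(0).round(3),Q.max(0).round(3),"hmax",np.percentile(h[l==i],95).round(4))
E
```

```text
top
box 524 [ 0.5026 -0.3597  0.3019  0.1766  5.2607]
handle 155 [ 0.5019 -0.3597  0.0124  0.0991  3.9532] 0.08764956458134576
handle mean [ 0.5017205  -0.35958704] ang -86.00495248043978
tfloor [ 0.4321 -0.3671  0.1399  0.1403  4.0921]
shield 2302 [ 6.52800e-01 -3.68000e-02  1.19500e-01  4.16800e-01  8.92371e+01] 0.28544962677178837
jack 3236 [ 0.5132  0.3628  0.1419  0.2011 86.6844] 0.07249601637804504 0.002365854236087504
[-0.00097381 -0.00093612  0.07329717]
slope n [0.011 0.569 0.822] tilt 34.70900505540654 dir -91.12034480274824 1740 3035
 z=76mm line point at x=.59: y= -0.007110037469290537 rect [ 5.93300e-01 -2.78000e-02  1.23600e-01  2.77800e-01  8.61125e+01]
  part 1613 [ 0.58   0.139 -0.   ] [ 0.4    0.11  -0.007] [0.76  0.16  0.008] hmax 0.0315
  part 630 [0.59  0.044 0.072] [0.458 0.028 0.05 ] [0.729 0.06  0.098] hmax 0.0367
  part 151 [ 0.674 -0.033  0.126] [ 0.658 -0.049  0.095] [ 0.696 -0.02   0.14 ] hmax 0.0377
  part 94 [ 0.59 -0.03  0.12] [ 0.576 -0.046  0.104] [ 0.61  -0.018  0.135] hmax 0.0305
  part 98 [ 0.507 -0.028  0.12 ] [ 0.491 -0.044  0.102] [ 0.525 -0.017
[... 494 characters left out ...]
 0.57  0.822] tilt 34.746816120357956 dir -91.27701126025599 1953 3830
 z=76mm line point at x=.59: y= -0.0059964380121005426 rect [ 0.5898 -0.0281  0.2803  0.1291  0.068 ]
  part 1035 [0.532 0.139 0.   ] [ 0.4    0.11  -0.007] [0.652 0.16  0.007] hmax 0.0312
  part 1324 [0.59  0.003 0.101] [ 0.46  -0.05   0.049] [0.698 0.06  0.14 ] hmax 0.0365
  part 46 [ 0.454 -0.091  0.171] [ 0.449 -0.095  0.149] [ 0.458 -0.085  0.192] hmax 0.0432
  part 499 [0.714 0.137 0.   ] [ 0.665  0.11  -0.007] [0.76  0.16  0.008] hmax 0.0328
  part 203 [0.704 0.031 0.077] [ 0.686 -0.009  0.05 ] [0.733 0.056 0.115] hmax 0.0368
  part 44 [ 0.738 -0.098  0.17 ] [ 0.732 -0.1    0.145] [ 0.741 -0.093  0.194] hmax 0.0426
```

The numbers are consistent:
- **Toolbox:** (0.503, -0.360), yaw 5°.
- **Tote:** yaw 4°.
- **Jack:** (0.515, 0.363), yaw -3°, top at about 73 mm.
- **Rack origin:** (0.590, -0.0065), rising towards -y.

First move: straight up, clear of everything, fingers to about 60 mm.

Call:
play_rows:
  motion:
    - [[0,0,-0.3,0,0,0,0.3],[0,0,-0.6,0,0,0,0.3],[0,0,-0.72,0,0,0,0.3],[0,0,-0.72,0,0,0,0.3]]

```text
time_s: 0.5
ee_pos: [0.193, 0.5149, 0.4083]
eef_rot: [3.138, 0.0, 2.783]
force: [-0.4, -0.1, -0.9]
grip_width: 0.0652
grip_force: 0.0
```

```bash
cat >> h.py <<'E'
def down(yclose_deg):  # tool pointing down, tool y at given world heading
    a=np.radians(yclose_deg); y=np.array([np.cos(a),np.sin(a),0]); z=np.array([0,0,-1.]); return R.from_matrix(np.c_[np.cross(y,z),y,z])
def show(*wps):
    for p,r in wps: print(np.round(p,4),rel(p,r))
E
python3 - <<'E'
from h import *
o=get_obs(); print(o["ee_pos"],o["eef_rot"],o["qpos"].round(3),o["grip_width"],o["time_s"])
show(([.5,0,.40],down(4)),([.5017,-.36,.40],down(4)),([.5017,-.36,.083],down(4)))
for n in("top","scene"):
    W=np.load(n+".npz")["W"]; x,y,z=W[...,0],W[...,1],W[...,2]
    for x0 in(.5,.55,.6,.65,.7):
        m=(abs(x-x0)<.012)&(z>.279)&(z<.295)&(abs(y)<.12); print(n,x0,m.sum(),np.percentile(y[m],[2,50,98]).round(3) if m.sum() else "")
E
```

```text
[0.19302899 0.51486156 0.40828991] [3.13788207e+00 2.12495184e-04 2.78285294e+00] [ 1.145  0.236  1.185  0.     1.717 -0.067] 0.06522764543301385 0.5
[0.5 0.  0.4] [-1.8728e+00 -1.4974e+00  2.8000e-02  5.0000e-04 -3.0000e-04  1.8180e-01]
[ 0.5017 -0.36    0.4   ] [-2.3847e+00 -2.8433e+00  2.3100e-02  5.0000e-04 -3.0000e-04  1.8180e-01]
[ 0.5017 -0.36    0.083 ] [-2.3844e+00 -2.8480e+00  1.2911e+00  5.0000e-04 -3.0000e-04  1.8180e-01]
top 0.5 177 [-0.014  0.005  0.024]
top 0.55 172 [-0.015  0.004  0.023]
top 0.6 167 [-0.016  0.003  0.022]
top 0.65 161 [-0.017  0.002  0.021]
top 0.7 152 [-0.018  0.001  0.02 ]
scene 0.5 155 [-0.015  0.003  0.025]
scene 0.55 167 [-0.016  0.002  0.024]
scene 0.6 173 [-0.018  0.001  0.023]
scene 0.65 183 [-0.018  0.     0.022]
scene 0.7 193 [-0.019 -0.     0.021]
```

Call:
play_rows:
  motion:
    - [[-0.12,-0.1,0,0,0,0.023,0.3],[-0.24,-0.2,0,0,0,0.046,0.3],[-0.36,-0.3,0,0,0,0.069,0.3],[-0.48,-0.4,0,0,0,0.092,0.3],[-0.6,-0.5,0,0,0,0.115,0.3],[-0.72,-0.6,0,0,0,0.138,0.3],[-0.84,-0.7,0.01,0,0,0.161,0.3],[-0.936,-0.749,0.014,0,0,0.1818,0.3],[-0.936,-0.749,0.014,0,0,0.1818,0.3]]

```text
time_s: 1.4
ee_pos: [0.3477, 0.2555, 0.4006]
eef_rot: [-3.141, 0.001, 1.633]
force: [0.2, -0.6, 1.2]
grip_width: 0.0611
grip_force: 0.0
```

Call:
play_rows:
  motion:
    - [[-0.16,0.03,0,0,0,0,0.3],[-0.32,0.06,0,0,0,0,0.3],[-0.48,0.09,0,0,0,0,0.3],[-0.64,0.12,0,0,0,0,0.3],[-0.83,0.15,0,0,0,0,0.3]]

```text
time_s: 1.9
ee_pos: [0.3982, 0.0524, 0.4009]
eef_rot: [-3.142, -0.0, 1.644]
force: [0.8, 0.8, 0.3]
grip_width: 0.0609
grip_force: 0.0
```

Call:
play_rows:
  motion:
    - [[-0.16,0.03,0,0,0,0,0.3],[-0.32,0.06,0,0,0,0,0.3],[-0.48,0.09,0,0,0,0,0.3],[-0.64,0.12,0,0,0,0,0.3],[-0.83,0.15,0,0,0,0,0.3]]

```text
time_s: 2.4
ee_pos: [0.4505, -0.152, 0.401]
eef_rot: [3.141, -0.0, 1.644]
force: [0.6, 0.0, 0.7]
grip_width: 0.0611
grip_force: 0.0
```

Call:
play_rows:
  motion:
    - [[-0.16,0.03,0,0,0,0,0.3],[-0.32,0.06,0,0,0,0,0.3],[-0.48,0.09,0,0,0,0,0.3],[-0.64,0.12,0,0,0,0,0.3],[-0.83,0.14,0,0,0,0,0.3],[-0.83,0.14,0,0,0,0,0.3],[-0.83,0.14,0,0,0,0,0.3]]

```text
time_s: 3.1
ee_pos: [0.5, -0.3558, 0.3997]
eef_rot: [-3.14, -0.002, 1.641]
force: [0.6, -0.2, 0.4]
grip_width: 0.0612
grip_force: 0.0
```

```bash
python3 - <<'E'
from h import *
o=get_obs(); print(o["ee_pos"],o["qpos"].round(3),o["time_s"],o["force"])
c=camera("wrist"); save("w1",c["frame"])
T=np.eye(4); T[:3,:3]=Rm(o["eef_rot"]).as_matrix(); T[:3,3]=o["ee_pos"]; W=cloud(c,T@np.array(c["T_tool_cam"]))
x,y,z=W[...,0],W[...,1],W[...,2]
m=(z>.079)&(z<.1)&(abs(y+.36)<.06)&(abs(x-.5)<.1); P=big(m,W)
vx,vy,x0,y0=cv2.fitLine(P[:,:2].astype(np.float32),cv2.DIST_HUBER,0,.01,.01).ravel(); print("bar",len(P),"x at y=-.36:",x0+(-.36-y0)*vx/vy,"ang",np.degrees(np.arctan2(vy,vx)),np.percentile(P[:,2],[50,95]))
show(([.5017,-.36,.16],down(4)),([.5017,-.36,.083],down(4)))
E
```

```text
[ 0.50001841 -0.35579406  0.39972267] [-0.678  0.401  0.991  0.     1.752 -0.749] 3.1 [ 0.63684795 -0.16317672  0.37516175]
bar 661 x at y=-.36: 0.50103307 ang -85.19184 [0.08744307 0.08933825]
[ 0.5017 -0.36    0.16  ] [-2.100e-02  5.800e-03  9.626e-01 -1.000e-04 -1.000e-04  2.000e-04]
[ 0.5017 -0.36    0.083 ] [-2.1200e-02  5.9000e-03  1.2706e+00 -1.0000e-04 -1.0000e-04  2.0000e-04]
```

Call:
play_rows:
  motion:
    - [[-0.01,0,0.2,0,0,-0.002,0.3],[-0.02,0.005,0.4,0,0,-0.002,0.3],[-0.02,0.005,0.6,0,0,-0.002,0.3],[-0.02,0.005,0.75,0,0,-0.002,0.3],[-0.02,0.005,0.9,0,0,-0.002,0.3],[-0.02,0.005,0.96,0,0,-0.002,0.3]]

```text
time_s: 3.75
ee_pos: [0.5007, -0.3586, 0.1585]
eef_rot: [-3.139, -0.002, 1.655]
force: [0.5, 1.0, 0.5]
grip_width: 0.061
grip_force: 0.0
```

Call:
play_rows:
  motion:
    - [[0,0,0.08,0,0,0,0.3],[0,0,0.16,0,0,0,0.3],[0,0,0.24,0,0,0,0.3],[0,0,0.3,0,0,0,0.3],[0,0,0.31,0,0,0,0.3],[0,0,0.31,0,0,0,0.3]]

```text
time_s: 4.35
ee_pos: [0.5015, -0.3606, 0.0842]
eef_rot: [3.141, 0.0, 1.654]
force: [0.0, -0.5, -0.4]
grip_width: 0.0612
grip_force: 0.0
```

Call:
play_rows:
  motion:
    - [[0,0,0,0,0,0,-0.3],[0,0,0,0,0,0,-0.7],[0,0,0,0,0,0,-1],[0,0,0,0,0,0,-1],[0,0,0,0,0,0,-1],[0,0,0,0,0,0,-1],[0,0,0,0,0,0,-1],[0,0,0,0,0,0,-1]]
  grip_force: 45

```text
time_s: 5.15
ee_pos: [0.5013, -0.3607, 0.0835]
eef_rot: [3.141, 0.0, 1.653]
force: [1.0, -0.4, -0.5]
grip_width: 0.0108
grip_force: 45.0
```

Call:
play_rows:
  motion:
    - [[0,0,-0.04,0,0,0,-1],[0,0,-0.1,0,0,0,-1],[0,0,-0.16,0,0,0,-1],[0,0,-0.24,0,0,0,-1],[0,0,-0.33,0,0,0,-1],[0,0,-0.43,0,0,0,-1],[0,0,-0.53,0,0,0,-1],[0,0,-0.63,0,0,0,-1],[0,0,-0.7,0,0,0,-1],[0,0,-0.7,0,0,0,-1]]

```text
time_s: 6.15
ee_pos: [0.5016, -0.3611, 0.2623]
eef_rot: [3.138, 0.004, 1.653]
force: [1.5, -0.6, -3.5]
grip_width: 0.0107
grip_force: 45.0
```

Call:
play_rows:
  motion:
    - [[0,0,-0.08,0,0,0,-1],[0,0,-0.18,0,0,0,-1],[0,0,-0.28,0,0,0,-1],[0,0,-0.38,0,0,0,-1],[0,0,-0.48,0,0,0,-1],[0,0,-0.56,0,0,0,-1],[0,0,-0.6,0,0,0,-1],[0,0,-0.6,0,0,0,-1]]

```text
time_s: 6.95
ee_pos: [0.5012, -0.3608, 0.409]
eef_rot: [3.141, 0.001, 1.653]
force: [-0.7, 0.1, -4.1]
grip_width: 0.0107
grip_force: 45.0
```

```bash
python3 - <<'E'
from h import *
o=get_obs(); print(o["ee_pos"],o["qpos"].round(3),o["time_s"],o["force"],o["grip_width"])
c=camera("scene"); save("s2",c["frame"])
show(([.515,.363,.40],down(-3.5)),([.5,0,.40],down(0)))
E
```

```text
[ 0.50124285 -0.36079983  0.40898038] [-0.683  0.412  0.955  0.     1.774 -0.766] 6.95 [-0.74450038  0.05123891 -4.08035861] 0.010732003147545837
[0.515 0.363 0.4  ] [ 2.8807e+00  2.9300e-01  3.1800e-02 -1.0000e-04 -1.0000e-04  2.2800e-02]
[0.5 0.  0.4] [ 1.4385e+00  1.1390e-01  3.1400e-02 -1.0000e-04 -1.0000e-04  1.3100e-02]
```

View pics/s2.png

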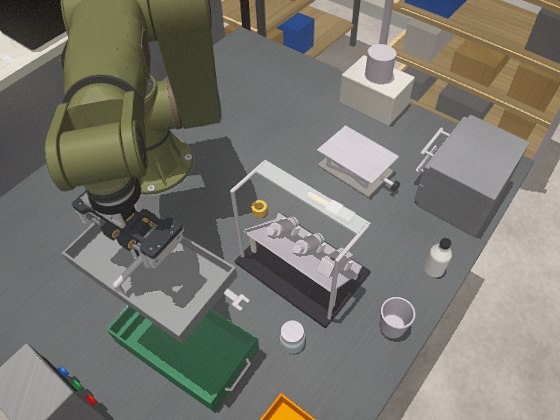

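Tote hangs level above the toolbox, which is now empty. Next I'll carry it over the rack at 0.36 m underside height.

Call:
play_rows:
  motion:
    - [[0.06,0,0,0,0,0,-1],[0.16,0.01,0,0,0,0,-1],[0.28,0.02,0,0,0,0,-1],[0.4,0.04,0,0,0,0,-1],[0.52,0.05,0,0,0,0,-1],[0.64,0.06,0,0,0,0,-1],[0.76,0.08,0,0,0,0,-1],[0.88,0.09,0,0,0,0,-1],[0.96,0.1,0,0,0,0,-1]]

```text
time_s: 7.9
ee_pos: [0.506, -0.1177, 0.4071]
eef_rot: [-3.14, -0.001, 1.654]
force: [0.3, -0.3, -4.5]
grip_width: 0.0107
grip_force: 45.0
```

Call:
play_rows:
  motion:
    - [[0.12,0.01,0,0,0,0,-1],[0.24,0.02,0,0,0,0,-1],[0.36,0.04,0,0,0,0,-1],[0.48,0.05,0,0,0,0,-1],[0.6,0.06,0,0,0,0,-1],[0.72,0.07,0,0,0,0,-1],[0.84,0.09,0,0,0,0,-1],[0.96,0.1,0,0,0,0,-1]]

```text
time_s: 8.7
ee_pos: [0.5113, 0.123, 0.4068]
eef_rot: [-3.139, 0.0, 1.653]
force: [0.1, -1.5, -4.3]
grip_width: 0.0106
grip_force: 45.0
```

Call:
play_rows:
  motion:
    - [[0.12,0.01,0,0,0,0.005,-1],[0.24,0.02,0,0,0,0.01,-1],[0.36,0.04,0,0,0,0.015,-1],[0.48,0.05,0,0,0,0.02,-1],[0.6,0.06,0,0,0,0.0228,-1],[0.72,0.07,0,0,0,0.0228,-1],[0.84,0.09,0,0,0,0.0228,-1],[0.92,0.09,0,0,0,0.0228,-1],[0.96,0.09,0,0,0,0.0228,-1],[0.96,0.09,0,0,0,0.0228,-1]]

```text
time_s: 9.7
ee_pos: [0.514, 0.3634, 0.407]
eef_rot: [-3.14, 0.001, 1.511]
force: [-0.5, -0.7, -3.8]
grip_width: 0.0109
grip_force: 45.0
```

```bash
python3 - <<'E'
from h import *
o=get_obs(); print(o["ee_pos"],o["eef_rot"],o["qpos"].round(3),o["time_s"],o["force"],o["grip_width"])
c=camera("wrist"); T=np.eye(4); T[:3,:3]=Rm(o["eef_rot"]).as_matrix(); T[:3,3]=o["ee_pos"]; W=cloud(c,T@np.array(c["T_tool_cam"]))
z=W[...,2]; print("wrist z range",np.nanpercentile(z,[1,25,50,75,99]))
for n in("top","scene"):
    W=np.load(n+".npz")["W"]; x,y,z=W[...,0],W[...,1],W[...,2]
    m=(y>.26)&(y<.46)&(x>.62)&(x<.75)&(z>.05)&(z<.5)
    P=W[m]; print(n,len(P)); 
    if len(P): i=np.argsort(P[:,0])[:8]; print(P[i].round(3))
    # jack edges via median y-limits, x-limits
    m=(z>.06)&(z<.085)&(y>.25)&(y<.47)&(x>.38)&(x<.64)
    a=np.radians(-3.4); 
    P=W[m][:,:2]; u=P@[np.cos(a),np.sin(a)]; v=P@[-np.sin(a),np.cos(a)]
    c2=np.array([np.percentile(u,[1,99]).mean(),np.percentile(v,[1,99]).mean()]); print("ctr",c2@np.array([[np.cos(a),np.sin(a)],[-np.sin(a),np.cos(a)]]),np.ptp(u),np.ptp(v))
show(([.516,.363,.40],down(-3.5)),([.516,.363,.14],down(-3.5)))
E
```

```text
[0.51398264 0.36343805 0.40699887] [-3.13988243e+00  1.20913100e-03  1.51104428e+00] [0.557 0.446 0.912 0.    1.786 0.617] 9.7 [-0.46809546 -0.67682489 -3.83119162] 0.010924909026221811
wrist z range [-0.7514696   0.05606746  0.36389195  0.43470833  0.52093985]
top 1166
[[0.677 0.427 0.063]
 [0.677 0.434 0.06 ]
 [0.677 0.436 0.138]
 [0.678 0.455 0.061]
 [0.678 0.439 0.066]
 [0.678 0.425 0.06 ]
 [0.678 0.432 0.058]
 [0.678 0.446 0.063]]
ctr [0.51196112 0.36246759] 0.2010268772779833 0.14271759143538515
scene 624
[[0.62  0.42  0.071]
 [0.621 0.412 0.074]
 [0.621 0.424 0.072]
 [0.664 0.35  0.05 ]
 [0.684 0.43  0.062]
 [0.684 0.453 0.134]
 [0.684 0.439 0.137]
 [0.684 0.432 0.139]]
ctr [0.51894904 0.36199411] 0.2034185312990101 0.1477914195735089
[0.516 0.363 0.4  ] [ 0.0022  0.0069  0.0301 -0.0002  0.0002  0.0001]
[0.516 0.363 0.14 ] [ 3.2000e-03  8.0000e-03  1.0701e+00 -2.0000e-04  2.0000e-04  1.0000e-04]
```

Call:
play_rows:
  motion:
    - [[0,0,0.08,0,0,0,-1],[0,0,0.18,0,0,0,-1],[0,0,0.3,0,0,0,-1],[0,0,0.42,0,0,0,-1],[0,0,0.54,0,0,0,-1],[0,0,0.66,0,0,0,-1],[0,0,0.78,0,0,0,-1],[0,0,0.88,0,0,0,-1],[0,0,0.96,0,0,0,-1],[0,0,1,0,0,0,-1]]

```text
time_s: 10.75
ee_pos: [0.514, 0.3612, 0.1567]
eef_rot: [-3.14, 0.001, 1.509]
force: [0.0, 0.5, -3.7]
grip_width: 0.0108
grip_force: 45.0
```

Call:
play_rows:
  motion:
    - [[0,0,0.03,0,0,0,-1],[0,0,0.06,0,0,0,-1],[0,0,0.09,0,0,0,-1],[0,0,0.11,0,0,0,-1],[0,0,0.12,0,0,0,-1],[0,0,0.12,0,0,0,-1]]

```text
time_s: 11.35
ee_pos: [0.5142, 0.3628, 0.1283]
eef_rot: [-3.141, 0.0, 1.51]
force: [1.0, -0.2, -4.6]
grip_width: 0.0107
grip_force: 45.0
```

Call:
play_rows:
  motion:
    - [[0,0,0.008,0,0,0,-1],[0,0,0.016,0,0,0,-1],[0,0,0.02,0,0,0,-1],[0,0,0.02,0,0,0,-1]]

```text
time_s: 11.75
ee_pos: [0.5142, 0.3627, 0.1233]
eef_rot: [-3.141, 0.0, 1.51]
force: [-0.8, 0.1, -3.4]
grip_width: 0.0107
grip_force: 45.0
```

Now at TCP z = 0.1233 with no contact yet. I'll creep down 2 mm per call.

Call:
play_rows:
  motion:
    - [[0,0,0.004,0,0,0,-1],[0,0,0.008,0,0,0,-1],[0,0,0.008,0,0,0,-1]]

```text
time_s: 12.05
ee_pos: [0.5142, 0.3627, 0.1213]
eef_rot: [-3.141, 0.0, 1.51]
force: [0.4, -0.5, -3.9]
grip_width: 0.0105
grip_force: 45.0
```

Call:
play_rows:
  motion:
    - [[0,0,0.004,0,0,0,-1],[0,0,0.008,0,0,0,-1],[0,0,0.008,0,0,0,-1]]

```text
time_s: 12.35
ee_pos: [0.5142, 0.3627, 0.1193]
eef_rot: [-3.141, 0.0, 1.51]
force: [0.8, -0.3, -4.4]
grip_width: 0.0106
grip_force: 45.0
```

Call:
play_rows:
  motion:
    - [[0,0,0.004,0,0,0,-1],[0,0,0.006,0,0,0,-1],[0,0,0.006,0,0,0,-1]]

```text
time_s: 12.65
ee_pos: [0.5143, 0.3628, 0.118]
eef_rot: [3.141, -0.0, 1.51]
force: [-0.3, -0.5, -2.3]
grip_width: 0.0108
grip_force: 45.0
```

Call:
play_rows:
  motion:
    - [[0,0,0.003,0,0,0,-1],[0,0,0.003,0,0,0,-1],[0,0,0.003,0,0,0,-1]]

```text
time_s: 12.95
ee_pos: [0.5143, 0.3628, 0.1174]
eef_rot: [3.141, -0.0, 1.51]
force: [-0.6, -0.1, -0.0]
grip_width: 0.0107
grip_force: 45.0
```

```bash
python3 - <<'E'
from h import *
for _ in range(1):
    o=get_obs(); print(o["ee_pos"],o["force"],o["moment"])
E
```

```text
[0.51429693 0.36281124 0.11741873] [-0.5803198  -0.05016723 -0.03840727] [-0.21292258  0.23942703 -0.00697222]
```

The platform now carries all the weight, with its top at about 0.072 m. Release and rise.

Call:
play_rows:
  motion:
    - [[0,0,0,0,0,0,-0.5],[0,0,0,0,0,0,-0.2],[0,0,0,0,0,0,0.1],[0,0,0,0,0,0,0.3],[0,0,0,0,0,0,0.3],[0,0,0,0,0,0,0.3],[0,0,-0.08,0,0,0,0.3],[0,0,-0.2,0,0,0,0.3],[0,0,-0.36,0,0,0,0.3],[0,0,-0.52,0,0,0,0.3]]
  grip_force: 40

```text
time_s: 13.95
ee_pos: [0.514, 0.3626, 0.2485]
eef_rot: [-3.141, 0.0, 1.51]
force: [0.5, 0.0, 0.1]
grip_width: 0.0613
grip_force: 0.0
```

Call:
play_rows:
  motion:
    - [[0,0,-0.2,0,0,0,0.3],[0,0,-0.4,0,0,0,0.3],[0,0,-0.6,0,0,0,0.3],[0,0,-0.6,0,0,0,0.3]]

```text
time_s: 14.35
ee_pos: [0.5145, 0.363, 0.405]
eef_rot: [3.132, -0.007, 1.51]
force: [-0.8, -0.6, 0.2]
grip_width: 0.061
grip_force: 0.0
```

```bash
cat >> h.py <<'E'
O=np.array([.5905,-.0065,.076]); YAW=np.radians(-91.2); TILT=np.radians(35)
rx=np.array([np.cos(YAW),np.sin(YAW),0]); ry=np.array([-np.sin(YAW),np.cos(YAW),0]); ez=np.array([0,0,1.])
sl=rx*np.cos(TILT)+ez*np.sin(TILT); nn=-rx*np.sin(TILT)+ez*np.cos(TILT)
TR=R.from_matrix(np.c_[np.cross(ry,-nn),ry,-nn])
def bay(b,s=.007,h=.024): return O+b*.084*ry+s*sl+h*nn
E
python3 - <<'E'
from h import *
o=get_obs(); print(o["ee_pos"],o["eef_rot"],o["qpos"].round(3),o["time_s"],o["force"],o["grip_width"])
c=camera("top"); np.savez("top2",W=cloud(c),f=c["frame"]); W=cloud(c); x,y,z=W[...,0],W[...,1],W[...,2]
P=W[(x>.35)&(x<.68)&(y>.26)&(y<.46)&(z>.092)&(z<.112)]; print("tote rim",rect(P),np.median(P[:,2]))
P=W[(x>.4)&(x<.62)&(y>.31)&(y<.42)&(z>.06)&(z<.085)]; print("floor z",np.median(P[:,2]))
P=W[(x>.48)&(x<.55)&(y>.31)&(y<.42)&(z>.114)&(z<.135)]; print("bar",rect(P),np.median(P[:,2]))
r0=Rm(o["eef_rot"])
for b in(-1,0,1): print(b,bay(b).round(4),bay(b,h=.224).round(4))
print("Tool tilt cmd",(r0.inv()*TR).as_rotvec()/(2*np.pi))
show((bay(-1,h=.234),TR),(bay(0,h=.234),TR))
E
```

```text
[0.51454729 0.36300539 0.40501482] [ 3.13222864 -0.00666629  1.50993122] [0.556 0.436 0.93  0.    1.764 0.617] 14.35 [-0.77042726 -0.60621183  0.16717459] 0.061031152818607236
tote rim [ 0.5125  0.364   0.1522  0.2817 86.787 ] 0.10191006494406785
floor z 0.07551264776141742
bar [5.13200e-01 3.65000e-01 1.09400e-01 1.20000e-02 8.64511e+01] 0.12206382500181223
-1 [0.5067 0.0033 0.0997] [0.5091 0.118  0.2635]
0 [0.5907 0.0015 0.0997] [0.5931 0.1162 0.2635]
1 [ 6.746e-01 -2.000e-04  9.970e-02] [0.6771 0.1145 0.2635]
Tool tilt cmd [-0.00047825 -0.09823946 -0.00662337]
[0.5092 0.1237 0.2717] [-0.9583  0.0346  0.5128 -0.0012 -0.0978 -0.0064]
[0.5932 0.122  0.2717] [-0.9448  0.3703  0.5145 -0.0012 -0.0978 -0.0064]
```

Call:
play_rows:
  motion:
    - [[-0.12,0,0.06,0,-0.016,-0.001,0.3],[-0.25,0.01,0.12,0,-0.032,-0.002,0.3],[-0.4,0.015,0.2,-0.0005,-0.05,-0.003,0.3],[-0.55,0.02,0.3,-0.001,-0.07,-0.005,0.3],[-0.7,0.03,0.4,-0.001,-0.09,-0.006,0.3],[-0.85,0.03,0.46,-0.001,-0.098,-0.006,0.3],[-0.958,0.035,0.513,-0.001,-0.098,-0.006,0.3],[-0.958,0.035,0.513,-0.001,-0.098,-0.006,0.3],[-0.958,0.035,0.513,-0.001,-0.098,-0.006,0.3]]

```text
time_s: 15.3
ee_pos: [0.5082, 0.1231, 0.2685]
eef_rot: [-3.134, 0.616, 1.551]
force: [0.6, -0.3, 0.3]
grip_width: 0.0609
grip_force: 0.0
```

```bash
python3 - <<'E'
from h import *
o=get_obs(); print(o["ee_pos"],o["eef_rot"],o["qpos"].round(3),o["time_s"],o["force"])
c=camera("wrist"); save("w3",c["frame"]); T=np.eye(4); T[:3,:3]=Rm(o["eef_rot"]).as_matrix(); T[:3,3]=o["ee_pos"]; W=cloud(c,T@np.array(c["T_tool_cam"]))
np.savez("w3",W=W)
L=W-O; s=L@sl; h=L@nn; v=L@ry
for b in(-1,0,1):
    m=(abs(v-b*.084)<.03)&(h>.024)&(h<.045)&(s>-.02)&(s<.06)
    if m.sum()>20: print(b,m.sum(),"v",np.percentile(v[m],[2,50,98]).round(4),"s",np.percentile(s[m],[2,98]).round(4),"hmax",np.percentile(h[m],98).round(4))
m=(abs(h)<.01)&(s>.02)&(s<.07); print("slope h",np.median(h[m]),m.sum())
show((bay(-1,h=.06),TR),(bay(-1),TR))
E
```

```text
[0.50818307 0.12310991 0.26854609] [-3.13380983  0.61589044  1.55098349] [ 0.419  0.366  1.438 -0.547  1.628  0.491] 15.3 [ 0.57130121 -0.28349292  0.28124097]
-1 1527 v [-0.0976 -0.0829 -0.0674] s [-0.0188  0.0508] hmax 0.035
0 1543 v [-0.0143 -0.0006  0.0162] s [-0.0187  0.0509] hmax 0.035
1 2197 v [0.067  0.0831 0.1023] s [-0.0183  0.0521] hmax 0.036
slope h -0.001582518675271203 5355
[0.5071 0.0239 0.1292] [-2.90e-03  7.30e-03  6.87e-01 -9.00e-04  7.00e-04  2.00e-04]
[0.5067 0.0033 0.0997] [-2.20e-03  8.10e-03  8.31e-01 -9.00e-04  7.00e-04  2.00e-04]
```

View pics/w3.png

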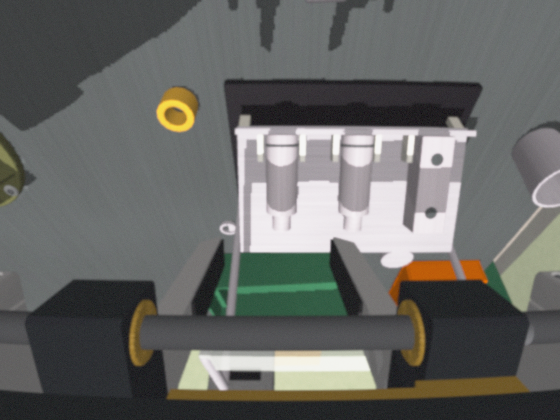

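Wrist view: spindles in the left bays (282,180) and (357,180), block on the right (432,185) with two marks, and measured offsets within 2 mm. Approaching the first spindle square to the slope.

Call:
play_rows:
  motion:
    - [[0,0,0.12,0,0,0,0.3],[0,0.005,0.26,0,0,0,0.3],[0,0.008,0.4,0,0,0,0.3],[0,0.008,0.52,0,0,0,0.3],[0,0.008,0.62,0,0,0,0.3],[0,0.008,0.7,0,0,0,0.3],[0,0.008,0.76,0,0,0,0.3],[0,0.008,0.81,0,0,0,0.3],[0,0.008,0.83,0,0,0,0.3],[0,0.008,0.83,0,0,0,0.3]]

```text
time_s: 16.35
ee_pos: [0.5067, 0.0035, 0.0994]
eef_rot: [-3.135, 0.616, 1.551]
force: [-0.2, 0.1, 0.1]
grip_width: 0.0612
grip_force: 0.0
```

Call:
play_rows:
  motion:
    - [[0,0,0,0,0,0,0],[0,0,0,0,0,0,-0.3],[0,0,0,0,0,0,-0.6],[0,0,0,0,0,0,-0.6],[0,0,0,0,0,0,-0.6],[0,0,0,0,0,0,-0.6]]
  grip_force: 40

```text
time_s: 16.95
ee_pos: [0.507, 0.0035, 0.1]
eef_rot: [-3.136, 0.616, 1.55]
force: [2.0, 2.7, 4.6]
grip_width: 0.0351
grip_force: 39.8
```

Call:
play_rows:
  motion:
    - [[0,0,-0.03,0,0,0,-0.6],[0,0,-0.08,0,0,0,-0.6],[0,0,-0.15,0,0,0,-0.6],[0,0,-0.25,0,0,0,-0.6],[0,0,-0.37,0,0,0,-0.6],[0,0,-0.5,0,0,0,-0.6],[0,0,-0.63,0,0,0,-0.6],[0,0,-0.76,0,0,0,-0.6],[0,0,-0.84,0,0,0,-0.6],[0,0,-0.84,0,0,0,-0.6]]

```text
time_s: 17.95
ee_pos: [0.5106, 0.1263, 0.2732]
eef_rot: [-3.139, 0.614, 1.55]
force: [-0.9, -0.3, -2.6]
grip_width: 0.035
grip_force: 39.8
```

```bash
python3 - <<'E'
from h import *
o=get_obs(); print(o["ee_pos"],o["eef_rot"],o["time_s"],o["force"],o["grip_width"])
show(([.50,.12,.39],down(5)))
r=down(5)
show(([.443,-.365,.39],r),([.563,-.355,.39],r))
for p in([.443,-.365,.39],[.563,-.355,.39]): print(r.inv().apply(np.array(p)-[.5,.12,.39])/.25)
print(rel([.443,-.365,.029],r,[.443,-.365,.39],r), TR.as_euler('xyz'))
E
```

```text
[0.51059701 0.12633251 0.27320635] [-3.1386938   0.61352552  1.55049995] 17.95 [-0.85474563 -0.26278962 -2.55873883] 0.035035135751037366
[0.5  0.12 0.39] [-0.2904 -0.0429 -0.3668 -0.0057  0.0975 -0.0167]
[ 0.443 -0.365  0.39 ] [-1.88   -0.2283  0.7532 -0.0057  0.0975 -0.0167]
[ 0.563 -0.355  0.39 ] [-1.8394  0.2507  0.7231 -0.0057  0.0975 -0.0167]
[-1.9127462  -0.39621453  0.        ]
[-1.91473317  0.08544515  0.        ]
[0.    0.    1.444 0.    0.    0.   ] [3.14159265 0.61086524 1.54985238]
```

Call:
play_rows:
  motion:
    - [[-0.06,-0.01,-0.07,-0.001,0.015,-0.003,-0.6],[-0.12,-0.02,-0.15,-0.002,0.035,-0.006,-0.6],[-0.18,-0.03,-0.24,-0.003,0.055,-0.01,-0.6],[-0.24,-0.04,-0.32,-0.005,0.075,-0.014,-0.6],[-0.29,-0.043,-0.367,-0.0057,0.0975,-0.0167,-0.6],[-0.29,-0.043,-0.367,-0.0057,0.0975,-0.0167,-0.6],[-0.29,-0.043,-0.367,-0.0057,0.0975,-0.0167,-0.6]]

```text
time_s: 18.65
ee_pos: [0.5, 0.1177, 0.3866]
eef_rot: [-3.137, 0.005, 1.654]
force: [0.2, -0.7, -2.4]
grip_width: 0.0351
grip_force: 39.8
```

Call:
play_rows:
  motion:
    - [[-0.08,-0.02,0,0,0,0,-0.6],[-0.22,-0.05,0,0,0,0,-0.6],[-0.37,-0.08,0,0,0,0,-0.6],[-0.52,-0.11,0,0,0,0,-0.6],[-0.67,-0.14,0,0,0,0,-0.6],[-0.82,-0.17,0,0,0,0,-0.6],[-0.957,-0.198,0,0,0,0,-0.6]]

```text
time_s: 19.35
ee_pos: [0.4708, -0.125, 0.3864]
eef_rot: [-3.134, 0.003, 1.657]
force: [0.5, -0.4, -1.8]
grip_width: 0.0351
grip_force: 39.8
```

Call:
play_rows:
  motion:
    - [[-0.15,-0.03,0,0,0,0,-0.6],[-0.3,-0.06,0,0,0,0,-0.6],[-0.45,-0.09,0,0,0,0,-0.6],[-0.6,-0.12,0,0,0,0,-0.6],[-0.75,-0.15,0,0,0,0,-0.6],[-0.87,-0.18,0,0,0,0,-0.6],[-0.94,-0.195,0,0,0,0,-0.6],[-0.957,-0.198,0,0,0,0,-0.6],[-0.957,-0.198,0,0,0,0,-0.6]]

```text
time_s: 20.25
ee_pos: [0.4428, -0.3659, 0.3882]
eef_rot: [-3.137, 0.001, 1.657]
force: [0.5, 0.3, -2.6]
grip_width: 0.0353
grip_force: 39.8
```

```bash
python3 - <<'E'
from h import *
o=get_obs(); print(o["ee_pos"],o["eef_rot"],o["qpos"].round(3),o["time_s"],o["force"],o["grip_width"])
show(([.443,-.365,.15],down(5)),([.443,-.365,.034],down(5)))
E
```

```text
[ 0.44276004 -0.365936    0.38824511] [-3.13693908e+00  1.23584019e-03  1.65650169e+00] [-0.753  0.298  1.152 -0.004  1.694 -0.839] 20.25 [ 0.54961527  0.31596034 -2.5914358 ] 0.03528801895305084
[ 0.443 -0.365  0.15 ] [ 4.80e-03  5.70e-03  9.53e-01 -7.00e-04  2.00e-04 -2.00e-04]
[ 0.443 -0.365  0.034] [ 5.400e-03  7.900e-03  1.417e+00 -7.000e-04  2.000e-04 -2.000e-04]
```

Call:
play_rows:
  motion:
    - [[0,0,0.12,0,0,0,-0.6],[0,0,0.28,0,0,0,-0.6],[0,0,0.44,0,0,0,-0.6],[0,0,0.6,0,0,0,-0.6],[0,0,0.75,0,0,0,-0.6],[0,0,0.87,0,0,0,-0.6],[0,0,0.95,0,0,0,-0.6]]

```text
time_s: 20.95
ee_pos: [0.4417, -0.365, 0.1495]
eef_rot: [-3.137, 0.001, 1.658]
force: [-0.2, 0.2, -3.0]
grip_width: 0.035
grip_force: 39.8
```

Call:
play_rows:
  motion:
    - [[0,0,0.08,0,0,0,-0.6],[0,0,0.16,0,0,0,-0.6],[0,0,0.24,0,0,0,-0.6],[0,0,0.32,0,0,0,-0.6],[0,0,0.38,0,0,0,-0.6],[0,0,0.43,0,0,0,-0.6],[0,0,0.46,0,0,0,-0.6],[0,0,0.46,0,0,0,-0.6],[0,0,0.46,0,0,0,-0.6]]

```text
time_s: 21.85
ee_pos: [0.4416, -0.3675, 0.0372]
eef_rot: [-3.139, 0.003, 1.656]
force: [-0.8, 0.2, -1.9]
grip_width: 0.0351
grip_force: 39.8
```

Call:
play_rows:
  motion:
    - [[0,0,0.004,0,0,0,-0.6],[0,0,0.008,0,0,0,-0.6],[0,0,0.008,0,0,0,-0.6]]

```text
time_s: 22.15
ee_pos: [0.4413, -0.3675, 0.0348]
eef_rot: [-3.139, 0.002, 1.656]
force: [-0.0, 0.1, -2.3]
grip_width: 0.0351
grip_force: 39.8
```

Call:
play_rows:
  motion:
    - [[0,0,0.004,0,0,0,-0.6],[0,0,0.008,0,0,0,-0.6],[0,0,0.008,0,0,0,-0.6]]

```text
time_s: 22.45
ee_pos: [0.4412, -0.3673, 0.0324]
eef_rot: [-3.138, 0.002, 1.656]
force: [-0.2, 0.1, -3.0]
grip_width: 0.0351
grip_force: 39.8
```

Call:
play_rows:
  motion:
    - [[0,0,0.004,0,0,0,-0.6],[0,0,0.004,0,0,0,-0.6],[0,0,0.004,0,0,0,-0.6]]

```text
time_s: 22.75
ee_pos: [0.4413, -0.3674, 0.0316]
eef_rot: [-3.138, 0.002, 1.656]
force: [0.7, -0.9, -2.1]
grip_width: 0.0353
grip_force: 39.8
```

Call:
play_rows:
  motion:
    - [[0,0,0.004,0,0,0,-0.6],[0,0,0.004,0,0,0,-0.6],[0,0,0.004,0,0,0,-0.6]]

```text
time_s: 23.05
ee_pos: [0.4413, -0.3674, 0.0306]
eef_rot: [-3.138, 0.002, 1.656]
force: [-0.4, 0.7, -2.3]
grip_width: 0.035
grip_force: 39.8
```

Call:
play_rows:
  motion:
    - [[0,0,0.004,0,0,0,-0.6],[0,0,0.004,0,0,0,-0.6]]

```text
time_s: 23.25
ee_pos: [0.4413, -0.3675, 0.0302]
eef_rot: [-3.139, 0.002, 1.656]
force: [-2.7, 1.3, 5.3]
grip_width: 0.0348
grip_force: 39.8
```

Call:
play_rows:
  motion:
    - [[0,0,0.004,0,0,0,-0.6],[0,0,0.004,0,0,0,-0.6]]

```text
time_s: 23.45
ee_pos: [0.4414, -0.3675, 0.0301]
eef_rot: [-3.139, 0.002, 1.656]
force: [-6.3, 6.4, 16.8]
grip_width: 0.0349
grip_force: 39.8
```

Contact at 0.0302. I'll ease back 1 mm, release, and rise.

Call:
play_rows:
  motion:
    - [[0,0,-0.004,0,0,0,-0.6],[0,0,-0.004,0,0,0,-0.2],[0,0,-0.004,0,0,0,0],[0,0,-0.004,0,0,0,0.2],[0,0,-0.004,0,0,0,0.2],[0,0,-0.004,0,0,0,0.2],[0,0,-0.1,0,0,0,0.2],[0,0,-0.25,0,0,0,0.2],[0,0,-0.44,0,0,0,0.2],[0,0,-0.64,0,0,0,0.2]]

```text
time_s: 24.45
ee_pos: [0.4414, -0.3667, 0.1899]
eef_rot: [-3.138, 0.001, 1.656]
force: [0.2, 0.0, -0.0]
grip_width: 0.056
grip_force: 0.0
```

Call:
play_rows:
  motion:
    - [[0,0,-0.2,0,0,0,0.3],[0,0,-0.4,0,0,0,0.3],[0,0,-0.6,0,0,0,0.3],[0,0,-0.8,0,0,0,0.3],[0,0,-0.8,0,0,0,0.3]]

```text
time_s: 24.95
ee_pos: [0.4428, -0.3669, 0.3958]
eef_rot: [3.138, 0.01, 1.656]
force: [0.3, 0.3, 0.3]
grip_width: 0.0609
grip_force: 0.0
```

```bash
python3 - <<'E'
from h import *
o=get_obs(); print(o["ee_pos"],o["eef_rot"],o["time_s"],o["force"],o["grip_width"])
c=camera("top"); W=cloud(c); x,y,z=W[...,0],W[...,1],W[...,2]
m=(x>.38)&(x<.63)&(y>-.44)&(y<-.28)&(z>.012)&(z<.06)&(cv2.cvtColor(c["frame"],cv2.COLOR_RGB2HSV)[...,1]<90); P=big(m,W); print("spindle in box",len(P),rect(P),np.percentile(P[:,2],[50,95]))
show(([.53,.12,.39],down(2)),(bay(0,h=.234),TR))
r=down(2); print(rel(bay(0,h=.234),TR,[.53,.12,.39],r)); print(rel(bay(0,h=.0225),TR,bay(0,h=.234),TR))
E
```

```text
[ 0.44279042 -0.36693047  0.39582791] [3.13752939 0.0100646  1.65621194] 24.95 [0.29811884 0.27055557 0.30859328] 0.06091449346424619
spindle in box 444 [ 0.4396 -0.3608  0.036   0.1128  2.669 ] [0.03617609 0.04227021]
[0.53 0.12 0.39] [ 1.9103e+00  5.1450e-01 -4.4000e-03  1.0000e-04  1.0000e-03  8.0000e-03]
[0.5932 0.122  0.2717] [ 1.8995  0.7666  0.4691  0.0053 -0.0961  0.0163]
[-0.001   0.2529  0.4732  0.0027 -0.0972  0.0086]
[0.    0.    0.846 0.    0.    0.   ]
```

Call:
play_rows:
  motion:
    - [[0.18,0.05,0,0,0,0,0.3],[0.36,0.1,0,0,0,0,0.3],[0.54,0.15,0,0,0,0,0.3],[0.72,0.19,0,0,0,0,0.3],[0.955,0.257,0,0,0,0,0.3]]

```text
time_s: 25.5
ee_pos: [0.4835, -0.1324, 0.3867]
eef_rot: [-3.137, 0.001, 1.656]
force: [0.8, -1.4, 0.2]
grip_width: 0.0613
grip_force: 0.0
```

Call:
play_rows:
  motion:
    - [[0.18,0.05,0,0,0,0,0.3],[0.36,0.1,0,0,0,0,0.3],[0.54,0.15,0,0,0,0.004,0.3],[0.72,0.19,0,0,0,0.008,0.3],[0.87,0.24,0,0,0,0.008,0.3],[0.955,0.257,0,0,0,0.008,0.3],[0.955,0.257,0,0,0,0.008,0.3]]

```text
time_s: 26.2
ee_pos: [0.5274, 0.1115, 0.3855]
eef_rot: [-3.136, 0.002, 1.609]
force: [-0.3, -1.4, -0.5]
grip_width: 0.0608
grip_force: 0.0
```

Call:
play_rows:
  motion:
    - [[0,0.06,0.08,0.0005,-0.02,0.002,0.3],[0,0.1,0.17,0.001,-0.04,0.004,0.3],[0,0.15,0.27,0.0015,-0.06,0.006,0.3],[0,0.2,0.37,0.002,-0.08,0.008,0.3],[0,0.253,0.473,0.0027,-0.097,0.0086,0.3],[0,0.253,0.473,0.0027,-0.097,0.0086,0.3],[0,0.253,0.473,0.0027,-0.097,0.0086,0.3]]

```text
time_s: 26.9
ee_pos: [0.5902, 0.1106, 0.2682]
eef_rot: [-3.135, 0.611, 1.554]
force: [0.7, -0.6, 1.2]
grip_width: 0.0612
grip_force: 0.0
```

```bash
python3 - <<'E'
from h import *
o=get_obs(); print(o["ee_pos"],o["eef_rot"],TR.as_euler('xyz'),o["time_s"],o["qpos"].round(3))
show((bay(0,h=.06,s=.005),TR),(bay(0,h=.0235,s=.005),TR))
E
```

```text
[0.59020376 0.11063071 0.26820468] [-3.13543886  0.61075361  1.55350861] [3.14159265 0.61086524 1.54985238] 26.9 [ 0.349  0.521  1.217 -0.564  1.643  0.396]
[0.5911 0.0238 0.128 ] [ 3.720e-02  1.380e-02  6.584e-01 -6.000e-04 -0.000e+00  5.000e-04]
[0.5907 0.0029 0.0981] [ 3.720e-02  1.440e-02  8.044e-01 -6.000e-04 -0.000e+00  5.000e-04]
```

Call:
play_rows:
  motion:
    - [[0.03,0.014,0.08,0,0,0,0.3],[0.037,0.014,0.22,0,0,0,0.3],[0.037,0.014,0.36,0,0,0,0.3],[0.037,0.014,0.49,0,0,0,0.3],[0.037,0.014,0.6,0,0,0,0.3],[0.037,0.014,0.69,0,0,0,0.3],[0.037,0.014,0.76,0,0,0,0.3],[0.037,0.014,0.8,0,0,0,0.3],[0.037,0.014,0.804,0,0,0,0.3],[0.037,0.014,0.804,0,0,0,0.3]]

```text
time_s: 27.9
ee_pos: [0.5916, 0.0032, 0.1004]
eef_rot: [-3.141, 0.611, 1.55]
force: [0.2, 0.3, 0.7]
grip_width: 0.0613
grip_force: 0.0
```

Call:
play_rows:
  motion:
    - [[0,0,0,0,0,0,0],[0,0,0,0,0,0,-0.3],[0,0,0,0,0,0,-0.6],[0,0,0,0,0,0,-0.6],[0,0,0,0,0,0,-0.6],[0,0,0,0,0,0,-0.6]]
  grip_force: 40

```text
time_s: 28.5
ee_pos: [0.5915, 0.0034, 0.0994]
eef_rot: [-3.139, 0.612, 1.552]
force: [2.1, 1.2, 4.5]
grip_width: 0.035
grip_force: 39.9
```

Call:
play_rows:
  motion:
    - [[0,0,-0.03,0,0,0,-0.6],[0,0,-0.08,0,0,0,-0.6],[0,0,-0.15,0,0,0,-0.6],[0,0,-0.25,0,0,0,-0.6],[0,0,-0.37,0,0,0,-0.6],[0,0,-0.5,0,0,0,-0.6],[0,0,-0.63,0,0,0,-0.6],[0,0,-0.76,0,0,0,-0.6],[0,0,-0.84,0,0,0,-0.6],[0,0,-0.84,0,0,0,-0.6]]

```text
time_s: 29.5
ee_pos: [0.5942, 0.1259, 0.2732]
eef_rot: [3.141, 0.61, 1.552]
force: [0.3, -0.4, -3.7]
grip_width: 0.0353
grip_force: 39.9
```

```bash
python3 - <<'E'
from h import *
o=get_obs(); print(o["ee_pos"],o["eef_rot"],o["time_s"],o["force"],o["grip_width"])
r=down(5); show(([.58,.12,.39],r)); print(rel([.563,-.355,.39],r,[.58,.12,.39],r))
E
```

```text
[0.59420634 0.12594481 0.27319601] [3.14147498 0.60980293 1.55210737] 29.5 [ 0.31582104 -0.37200509 -3.73230022] 0.03532818231415618
[0.58 0.12 0.39] [-0.2879 -0.0563 -0.3688 -0.0051  0.097  -0.0163]
[-1.8868 -0.2333  0.      0.      0.      0.    ]
```

Call:
play_rows:
  motion:
    - [[-0.06,-0.01,-0.07,-0.001,0.015,-0.003,-0.6],[-0.12,-0.02,-0.15,-0.002,0.035,-0.006,-0.6],[-0.18,-0.03,-0.24,-0.003,0.055,-0.01,-0.6],[-0.24,-0.045,-0.32,-0.004,0.075,-0.014,-0.6],[-0.288,-0.056,-0.369,-0.005,0.097,-0.0163,-0.6],[-0.288,-0.056,-0.369,-0.005,0.097,-0.0163,-0.6],[-0.288,-0.056,-0.369,-0.005,0.097,-0.0163,-0.6]]

```text
time_s: 30.2
ee_pos: [0.5802, 0.1173, 0.3864]
eef_rot: [-3.136, 0.004, 1.654]
force: [0.2, 1.0, -4.5]
grip_width: 0.0354
grip_force: 39.9
```

Call:
play_rows:
  motion:
    - [[-0.08,-0.01,0,0,0,0,-0.6],[-0.22,-0.03,0,0,0,0,-0.6],[-0.37,-0.05,0,0,0,0,-0.6],[-0.52,-0.065,0,0,0,0,-0.6],[-0.67,-0.08,0,0,0,0,-0.6],[-0.82,-0.1,0,0,0,0,-0.6],[-0.943,-0.117,0,0,0,0,-0.6]]

```text
time_s: 30.9
ee_pos: [0.571, -0.1203, 0.3858]
eef_rot: [-3.133, 0.003, 1.656]
force: [0.2, -0.7, -3.6]
grip_width: 0.0352
grip_force: 39.9
```

Call:
play_rows:
  motion:
    - [[-0.15,-0.02,0,0,0,0,-0.6],[-0.3,-0.04,0,0,0,0,-0.6],[-0.45,-0.06,0,0,0,0,-0.6],[-0.6,-0.08,0,0,0,0,-0.6],[-0.75,-0.1,0,0,0,0,-0.6],[-0.87,-0.11,0,0,0,0,-0.6],[-0.943,-0.117,0,0,0,0,-0.6],[-0.943,-0.117,0,0,0,0,-0.6],[-0.943,-0.117,0,0,0,0,-0.6]]

```text
time_s: 31.8
ee_pos: [0.5625, -0.3557, 0.3867]
eef_rot: [-3.134, 0.0, 1.656]
force: [-0.3, 0.7, -2.5]
grip_width: 0.035
grip_force: 39.9
```

```bash
python3 - <<'E'
from h import *
o=get_obs(); print(o["ee_pos"],o["eef_rot"],o["qpos"].round(3),o["time_s"],o["force"],o["grip_width"])
show(([.563,-.355,.15],down(5)),([.563,-.355,.033],down(5)))
E
```

```text
[ 0.56252805 -0.35572468  0.38666418] [-3.13434552e+00  4.63720848e-04  1.65604160e+00] [-0.617  0.545  0.814 -0.005  1.788 -0.703] 31.8 [-0.30364206  0.67150213 -2.4529487 ] 0.03503882039437091
[ 0.563 -0.355  0.15 ] [ 3.200e-03  9.000e-03  9.466e-01 -1.200e-03  1.000e-04 -3.000e-04]
[ 0.563 -0.355  0.033] [ 3.4000e-03  1.2400e-02  1.4146e+00 -1.2000e-03  1.0000e-04 -3.0000e-04]
```

Call:
play_rows:
  motion:
    - [[0,0.005,0.12,-0.001,0,0,-0.6],[0,0.01,0.28,-0.001,0,0,-0.6],[0,0.01,0.44,-0.001,0,0,-0.6],[0,0.01,0.6,-0.001,0,0,-0.6],[0,0.01,0.75,-0.001,0,0,-0.6],[0,0.01,0.87,-0.001,0,0,-0.6],[0,0.01,0.947,-0.001,0,0,-0.6]]

```text
time_s: 32.5
ee_pos: [0.5633, -0.3545, 0.1489]
eef_rot: [-3.14, -0.0, 1.658]
force: [0.0, -0.5, -3.4]
grip_width: 0.035
grip_force: 39.9
```

Call:
play_rows:
  motion:
    - [[0,0,0.08,0,0,0,-0.6],[0,0,0.16,0,0,0,-0.6],[0,0,0.24,0,0,0,-0.6],[0,0,0.32,0,0,0,-0.6],[0,0,0.38,0,0,0,-0.6],[0,0,0.43,0,0,0,-0.6],[0,0,0.456,0,0,0,-0.6],[0,0,0.456,0,0,0,-0.6],[0,0,0.456,0,0,0,-0.6]]

```text
time_s: 33.4
ee_pos: [0.5642, -0.3571, 0.0387]
eef_rot: [3.139, 0.002, 1.656]
force: [0.4, 0.0, -2.7]
grip_width: 0.0352
grip_force: 39.9
```

Call:
play_rows:
  motion:
    - [[0,0,0.004,0,0,0,-0.6],[0,0,0.006,0,0,0,-0.6],[0,0,0.006,0,0,0,-0.6]]

```text
time_s: 33.7
ee_pos: [0.564, -0.357, 0.0368]
eef_rot: [3.139, 0.002, 1.656]
force: [0.6, 0.1, -2.5]
grip_width: 0.035
grip_force: 39.9
```

Call:
play_rows:
  motion:
    - [[0,0,0.008,0,0,0,-0.6],[0,0,0.016,0,0,0,-0.6],[0,0,0.016,0,0,0,-0.6]]

```text
time_s: 34.0
ee_pos: [0.5638, -0.3568, 0.032]
eef_rot: [3.14, 0.001, 1.656]
force: [-0.3, -0.5, -2.1]
grip_width: 0.0349
grip_force: 39.9
```

Call:
play_rows:
  motion:
    - [[0,0,0.005,0,0,0,-0.6],[0,0,0.005,0,0,0,-0.6]]

```text
time_s: 34.2
ee_pos: [0.5639, -0.3569, 0.0311]
eef_rot: [3.139, 0.001, 1.656]
force: [-0.2, 0.3, -3.2]
grip_width: 0.0353
grip_force: 39.9
```

Call:
play_rows:
  motion:
    - [[0,0,0.004,0,0,0,-0.6],[0,0,0.004,0,0,0,-0.6]]

```text
time_s: 34.4
ee_pos: [0.564, -0.3571, 0.0308]
eef_rot: [3.139, 0.002, 1.656]
force: [-2.0, 1.2, 2.3]
grip_width: 0.035
grip_force: 39.9
```

Just in contact. Release and rise.

Call:
play_rows:
  motion:
    - [[0,0,0,0,0,0,-0.6],[0,0,0,0,0,0,-0.2],[0,0,0,0,0,0,0],[0,0,0,0,0,0,0.2],[0,0,0,0,0,0,0.2],[0,0,0,0,0,0,0.2],[0,0,-0.1,0,0,0,0.2],[0,0,-0.25,0,0,0,0.2],[0,0,-0.44,0,0,0,0.2],[0,0,-0.64,0,0,0,0.2]]

```text
time_s: 35.4
ee_pos: [0.5632, -0.3564, 0.1915]
eef_rot: [3.14, 0.001, 1.656]
force: [-0.3, -0.7, 0.3]
grip_width: 0.0566
grip_force: 0.0
```

Call:
play_rows:
  motion:
    - [[0,0,-0.2,0,0,0,0.3],[0,0,-0.4,0,0,0,0.3],[0,0,-0.6,0,0,0,0.3],[0,0,-0.8,0,0,0,0.3],[0,0,-0.8,0,0,0,0.3]]

```text
time_s: 35.9
ee_pos: [0.5633, -0.3566, 0.3984]
eef_rot: [3.13, 0.009, 1.656]
force: [0.8, 1.3, -1.0]
grip_width: 0.0609
grip_force: 0.0
```

```bash
python3 - <<'E'
from h import *
o=get_obs(); print(o["ee_pos"],o["eef_rot"],o["time_s"],o["force"],o["grip_width"])
c=camera("top"); W=cloud(c); x,y,z=W[...,0],W[...,1],W[...,2]
m=(x>.38)&(x<.63)&(y>-.44)&(y<-.28)&(z>.014)&(z<.06)&(cv2.cvtColor(c["frame"],cv2.COLOR_RGB2HSV)[...,1]<90)
for a,b in((.38,.5),(.5,.63)): P=big(m&(x>a)&(x<b),W); print("spindle",len(P),rect(P),np.percentile(P[:,2],[50,95]))
r=down(2); q=[.62,.12,.39]; show((q,r)); print(rel(bay(1,h=.234,s=.002),TR,q,r),rel(bay(1,h=.0235,s=.002),TR,bay(1,h=.234,s=.002),TR))
E
```

```text
[ 0.56330045 -0.35660703  0.3984041 ] [3.1301239  0.00925808 1.65560018] 35.9 [ 0.75992261  1.26863099 -0.96371416] 0.060919383514458254Traceback (most recent call last):
  File "<stdin>", line 5, in <module>
  File "h.py", line 22, in big
    n,l,st,ce=cv2.connectedComponentsWithStats(m); i=1+np.argmax(st[1:,4]); q=W[(l==i)]; return q[~np.isnan(q[:,0])]
                                                       ~~~~~~~~~^^^^^^^^^^
    return _wrapfunc(a, 'argmax', axis=axis, out=out, **kwds)
    return bound(*args, **kwds)
ValueError: attempt to get argmax of an empty sequence
```

```bash
python3 - <<'E'
from h import *
r=down(2); q=[.62,.12,.39]; show((q,r)); print(rel(bay(1,h=.234,s=.002),TR,q,r),rel(bay(1,h=.0235,s=.002),TR,bay(1,h=.234,s=.002),TR))
E
```

```text
[0.62 0.12 0.39] [1.8804e+00 3.8760e-01 7.9000e-03 1.2000e-03 9.0000e-04 7.9000e-03]
[ 0.0092  0.2295  0.4847  0.0027 -0.0972  0.0086] [-0.     0.     0.842  0.     0.     0.   ]
```

Call:
play_rows:
  motion:
    - [[0.18,0.04,0,0,0,0,0.3],[0.36,0.08,0,0,0,0,0.3],[0.54,0.12,0,0,0,0,0.3],[0.72,0.15,0,0,0,0,0.3],[0.94,0.194,0,0,0,0,0.3]]

```text
time_s: 36.45
ee_pos: [0.5904, -0.1227, 0.3885]
eef_rot: [3.141, 0.001, 1.655]
force: [1.5, -0.3, -0.6]
grip_width: 0.061
grip_force: 0.0
```

Call:
play_rows:
  motion:
    - [[0.18,0.04,0,0,0,0,0.3],[0.36,0.08,0,0,0,0,0.3],[0.54,0.12,0,0,0,0.004,0.3],[0.72,0.15,0,0,0,0.008,0.3],[0.87,0.18,0,0.001,0.001,0.008,0.3],[0.94,0.194,0,0.001,0.001,0.008,0.3],[0.94,0.194,0,0.001,0.001,0.008,0.3]]

```text
time_s: 37.15
ee_pos: [0.6191, 0.1157, 0.3883]
eef_rot: [-3.136, -0.004, 1.608]
force: [-0.1, -0.6, 0.1]
grip_width: 0.0608
grip_force: 0.0
```

Call:
play_rows:
  motion:
    - [[0,0.05,0.08,0.0005,-0.02,0.002,0.3],[0,0.09,0.17,0.001,-0.04,0.004,0.3],[0.005,0.14,0.27,0.0015,-0.06,0.006,0.3],[0.01,0.19,0.37,0.002,-0.08,0.008,0.3],[0.01,0.23,0.485,0.0027,-0.097,0.0086,0.3],[0.01,0.23,0.485,0.0027,-0.097,0.0086,0.3],[0.01,0.23,0.485,0.0027,-0.097,0.0086,0.3]]

```text
time_s: 37.85
ee_pos: [0.6761, 0.1179, 0.2682]
eef_rot: [-3.135, 0.603, 1.553]
force: [0.0, -0.4, 1.2]
grip_width: 0.061
grip_force: 0.0
```

```bash
python3 - <<'E'
from h import *
o=get_obs(); print(o["ee_pos"],o["eef_rot"],TR.as_euler('xyz'),o["time_s"],o["qpos"].round(3))
c=camera("wrist"); T=np.eye(4); T[:3,:3]=Rm(o["eef_rot"]).as_matrix(); T[:3,3]=o["ee_pos"]; W=cloud(c,T@np.array(c["T_tool_cam"]))
L=W-O; s=L@sl; h=L@nn; v=L@ry
m=(abs(v-.084)<.04)&(h>.028)&(h<.045)&(s>-.02)&(s<.06); print(m.sum(),"v",np.percentile(v[m],[2,50,98]).round(4),"s",np.percentile(s[m],[2,98]).round(4),"h",np.percentile(h[m],[50,98]).round(4))
show((bay(1,h=.06,s=.002),TR),(bay(1,h=.0235,s=.002),TR))
E
```

```text
[0.67605915 0.11794404 0.26819016] [-3.13480451  0.60312861  1.5527016 ] [3.14159265 0.61086524 1.54985238] 37.85 [ 0.316  0.729  0.889 -0.57   1.724  0.305]
2115 v [0.0678 0.0853 0.1025] s [-0.0187  0.0515] h [0.0344 0.0359]
[0.6752 0.0245 0.1263] [ 1.880e-02  5.300e-03  6.857e-01 -4.000e-04 -1.400e-03 -0.000e+00]
[0.6747 0.0036 0.0964] [ 1.750e-02  5.700e-03  8.317e-01 -4.000e-04 -1.400e-03 -0.000e+00]
```

Call:
play_rows:
  motion:
    - [[0.02,0.005,0.1,0,-0.001,0,0.3],[0.02,0.008,0.24,0,-0.001,0,0.3],[0.02,0.008,0.38,0,-0.001,0,0.3],[0.02,0.008,0.51,0,-0.001,0,0.3],[0.018,0.008,0.62,0,-0.001,0,0.3],[0.018,0.008,0.71,0,-0.001,0,0.3],[0.018,0.008,0.78,0,-0.001,0,0.3],[0.018,0.008,0.82,0,-0.001,0,0.3],[0.018,0.008,0.83,0,-0.001,0,0.3],[0.018,0.008,0.83,0,-0.001,0,0.3]]

```text
time_s: 38.9
ee_pos: [0.6753, 0.0044, 0.0966]
eef_rot: [-3.139, 0.611, 1.55]
force: [-0.5, 0.9, 0.4]
grip_width: 0.0607
grip_force: 0.0
```

Call:
play_rows:
  motion:
    - [[0,0,0,0,0,0,0],[0,0,0,0,0,0,-0.3],[0,0,0,0,0,0,-0.6],[0,0,0,0,0,0,-0.6],[0,0,0,0,0,0,-0.6],[0,0,0,0,0,0,-0.6]]
  grip_force: 45

```text
time_s: 39.5
ee_pos: [0.6754, 0.0049, 0.0956]
eef_rot: [-3.138, 0.611, 1.552]
force: [3.4, 1.7, 4.5]
grip_width: 0.036
grip_force: 44.9
```

Call:
play_rows:
  motion:
    - [[0,0,-0.03,0,0,0,-0.6],[0,0,-0.08,0,0,0,-0.6],[0,0,-0.15,0,0,0,-0.6],[0,0,-0.25,0,0,0,-0.6],[0,0,-0.37,0,0,0,-0.6],[0,0,-0.5,0,0,0,-0.6],[0,0,-0.63,0,0,0,-0.6],[0,0,-0.76,0,0,0,-0.6],[0,0,-0.84,0,0,0,-0.6],[0,0,-0.84,0,0,0,-0.6]]

```text
time_s: 40.5
ee_pos: [0.6781, 0.1271, 0.2685]
eef_rot: [-3.139, 0.61, 1.553]
force: [-0.2, -0.7, -3.8]
grip_width: 0.0359
grip_force: 44.9
```

```bash
python3 - <<'E'
from h import *
o=get_obs(); print(o["ee_pos"],o["eef_rot"],o["time_s"],o["force"],o["grip_width"])
r=down(-3.4); a=np.radians(-3.4); t=np.array([.513,.364,0])-.068*np.array([np.cos(a),np.sin(a),0]); print(t)
q=[.6,.16,.36]; show((q,r)); print(rel(t+[0,0,.3],r,q,r))
E
```

```text
[0.67811776 0.12707185 0.26854364] [-3.13857035  0.60988229  1.55301523] 40.5 [-0.17439386 -0.67908918 -3.8417355 ] 0.03585081551346545
[0.44511969 0.36803283 0.        ]
[0.6  0.16 0.36] [-0.1061 -0.3159 -0.3712  0.0016  0.0971  0.0063]
[ 0.7939 -0.6678  0.24    0.      0.      0.    ]
```

Call:
play_rows:
  motion:
    - [[-0.02,-0.05,-0.07,0,0.015,0.001,-0.6],[-0.04,-0.11,-0.15,0.001,0.035,0.002,-0.6],[-0.06,-0.18,-0.24,0.001,0.055,0.004,-0.6],[-0.08,-0.25,-0.32,0.0015,0.075,0.006,-0.6],[-0.106,-0.316,-0.371,0.0016,0.097,0.0063,-0.6],[-0.106,-0.316,-0.371,0.0016,0.097,0.0063,-0.6],[-0.106,-0.316,-0.371,0.0016,0.097,0.0063,-0.6]]

```text
time_s: 41.2
ee_pos: [0.6001, 0.1573, 0.3572]
eef_rot: [-3.138, 0.005, 1.508]
force: [0.8, -0.9, -4.3]
grip_width: 0.0359
grip_force: 44.9
```

Call:
play_rows:
  motion:
    - [[0.08,-0.06,0.02,0,0,0,-0.6],[0.19,-0.16,0.05,0,0,0,-0.6],[0.3,-0.26,0.09,0,0,0,-0.6],[0.42,-0.36,0.12,0,0,0,-0.6],[0.54,-0.46,0.16,0,0,0,-0.6],[0.66,-0.56,0.2,0,0,0,-0.6],[0.75,-0.64,0.23,0,0,0,-0.6],[0.794,-0.668,0.24,0,0,0,-0.6],[0.794,-0.668,0.24,0,0,0,-0.6],[0.794,-0.668,0.24,0,0,0,-0.6]]

```text
time_s: 42.2
ee_pos: [0.4461, 0.3663, 0.2974]
eef_rot: [-3.139, 0.004, 1.51]
force: [0.1, -0.3, -3.1]
grip_width: 0.0358
grip_force: 44.9
```

```bash
python3 - <<'E'
from h import *
o=get_obs(); print(o["ee_pos"],o["eef_rot"],o["time_s"],o["force"],o["grip_width"])
show(([.445,.368,.11],down(-3.4)))
c=camera("top"); W=cloud(c); x,y,z=W[...,0],W[...,1],W[...,2]
m=(x>.38)&(x<.63)&(y>-.44)&(y<-.28)&(z>.014)&(z<.06)&(cv2.cvtColor(c["frame"],cv2.COLOR_RGB2HSV)[...,1]<90)
for a,b in((.38,.5),(.5,.63)): P=big(m&(x>a)&(x<b),W); print("spindle",len(P),rect(P),np.percentile(P[:,2],[50,95]))
E
```

```text
[0.44612864 0.36634657 0.29744062] [-3.13916815  0.00414117  1.50979028] 42.2 [ 0.06261833 -0.33302976 -3.05680222] 0.035763547975888516
[0.445 0.368 0.11 ] [ 9.400e-03 -3.100e-03  7.497e-01 -4.000e-04  7.000e-04 -3.000e-04]
spindle 438 [ 0.4397 -0.3613  0.036   0.1132  2.5643] [0.03607276 0.04225103]
spindle 426 [ 0.5634 -0.3503  0.0362  0.1106  4.2342] [0.03603303 0.04185785]
```

Call:
play_rows:
  motion:
    - [[0,0,0.08,0,0,0,-0.6],[0.005,0,0.2,0,0,0,-0.6],[0.008,0,0.34,0,0,0,-0.6],[0.008,0,0.47,0,0,0,-0.6],[0.008,0,0.58,0,0,0,-0.6],[0.008,0,0.67,0,0,0,-0.6],[0.008,0,0.72,0,0,0,-0.6],[0.008,0,0.74,0,0,0,-0.6],[0.008,0,0.74,0,0,0,-0.6]]

```text
time_s: 43.15
ee_pos: [0.4458, 0.3681, 0.1136]
eef_rot: [-3.14, 0.002, 1.509]
force: [0.1, 0.5, -3.2]
grip_width: 0.0356
grip_force: 44.9
```

Call:
play_rows:
  motion:
    - [[0,0,0.008,0,0,0,-0.6],[0,0,0.016,0,0,0,-0.6],[0,0,0.02,0,0,0,-0.6],[0,0,0.02,0,0,0,-0.6]]

```text
time_s: 43.55
ee_pos: [0.4454, 0.3683, 0.1085]
eef_rot: [-3.14, 0.002, 1.51]
force: [-0.4, -1.0, -3.4]
grip_width: 0.0358
grip_force: 44.9
```

Call:
play_rows:
  motion:
    - [[0,0,0.005,0,0,0,-0.6],[0,0,0.01,0,0,0,-0.6],[0,0,0.01,0,0,0,-0.6]]

```text
time_s: 43.85
ee_pos: [0.4453, 0.3682, 0.1057]
eef_rot: [-3.14, 0.002, 1.509]
force: [-0.6, -0.6, -3.5]
grip_width: 0.0354
grip_force: 44.9
```

Call:
play_rows:
  motion:
    - [[0,0,0.005,0,0,0,-0.6],[0,0,0.01,0,0,0,-0.6],[0,0,0.01,0,0,0,-0.6]]

```text
time_s: 44.15
ee_pos: [0.4453, 0.3682, 0.1031]
eef_rot: [-3.139, 0.002, 1.509]
force: [-0.0, 0.0, -3.3]
grip_width: 0.0361
grip_force: 44.9
```

Call:
play_rows:
  motion:
    - [[0,0,0.004,0,0,0,-0.6],[0,0,0.006,0,0,0,-0.6],[0,0,0.006,0,0,0,-0.6]]

```text
time_s: 44.45
ee_pos: [0.4453, 0.3683, 0.1018]
eef_rot: [-3.14, 0.002, 1.509]
force: [-1.0, 0.7, -4.3]
grip_width: 0.0356
grip_force: 44.9
```

Call:
play_rows:
  motion:
    - [[0,0,0.004,0,0,0,-0.6],[0,0,0.004,0,0,0,-0.6]]

```text
time_s: 44.65
ee_pos: [0.4453, 0.3683, 0.1007]
eef_rot: [-3.14, 0.002, 1.51]
force: [-1.0, -0.2, -3.8]
grip_width: 0.0356
grip_force: 44.9
```

Call:
play_rows:
  motion:
    - [[0,0,0.004,0,0,0,-0.6],[0,0,0.004,0,0,0,-0.6]]

```text
time_s: 44.85
ee_pos: [0.4454, 0.3683, 0.0999]
eef_rot: [-3.14, 0.002, 1.509]
force: [-0.3, -1.3, -2.6]
grip_width: 0.0358
grip_force: 44.9
```

Call:
play_rows:
  motion:
    - [[0,0,0.003,0,0,0,-0.6],[0,0,0.003,0,0,0,-0.6]]

```text
time_s: 45.05
ee_pos: [0.4454, 0.3683, 0.0993]
eef_rot: [-3.14, 0.002, 1.509]
force: [-0.3, -0.8, 0.9]
grip_width: 0.0358
grip_force: 44.9
```

Weight is off; the block rests on the tote floor. Release and retreat.

Call:
play_rows:
  motion:
    - [[0,0,0,0,0,0,-0.6],[0,0,0,0,0,0,-0.1],[0,0,0,0,0,0,0.1],[0,0,0,0,0,0,0.2],[0,0,0,0,0,0,0.2],[0,0,0,0,0,0,0.2],[0,0,-0.08,0,0,0,0.2],[0,0,-0.2,0,0,0,0.2],[0,0,-0.38,0,0,0,0.2],[0,0,-0.58,0,0,0,0.2]]

```text
time_s: 46.05
ee_pos: [0.4452, 0.3682, 0.245]
eef_rot: [-3.138, 0.003, 1.509]
force: [-0.1, -0.1, -0.1]
grip_width: 0.0563
grip_force: 0.0
```

Call:
play_rows:
  motion:
    - [[0,0,-0.2,0,0,0,0.2],[0,0,-0.4,0,0,0,0.2],[0,0,-0.5,0,0,0,0.2],[0,0,-0.5,0,0,0,0.2]]

```text
time_s: 46.45
ee_pos: [0.4463, 0.3691, 0.3732]
eef_rot: [3.138, -0.002, 1.51]
force: [0.5, -0.3, -1.0]
grip_width: 0.0565
grip_force: 0.0
```

```bash
python3 - <<'E'
from h import *
c=camera("top"); d=camera("scene"); im=np.hstack([c["frame"],d["frame"]]); save("end",cv2.resize(im,(800,300))); print(get_obs()["time_s"])
E
```

```text
46.55
```

View pics/end.png

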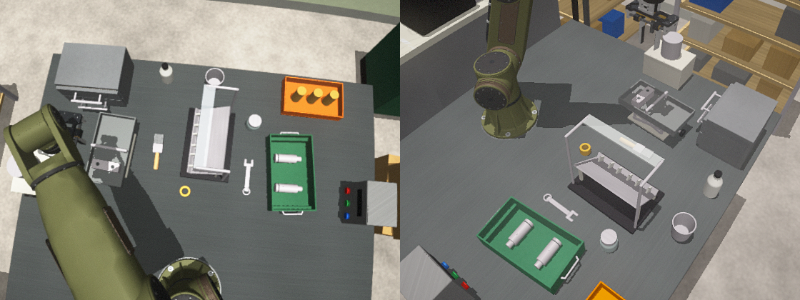

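The end views show both spindles in the toolbox (top view, 288,158 and 288,188) and the block in the tote on the jack (105,165). The rack is empty and the bystanders are where they were.

```bash
python3 -c "
from station import workorder; print(workorder.hand_in())"
```

```text
the job is handed in; nothing more can be done
None
```

The job is done and handed in at about 46.6 s: the tote is on the jack platform (top at about 72 mm), both spindles are in the toolbox, and the block is in the tote; nothing was dropped, the shield was not struck, and the other things look undisturbed in the final pictures.

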